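# Pop the breaker hatch and reset the breaker

## Task

The workshop's breaker has tripped: with a fingertip, press the ribbed edge of the square hatch (on the wider of the two grey boxes) down once, so that its push-push latch lets go and the hatch springs open, then draw back until it stands fully open by itself. Then press the round reset button inside that box fully home. Leave the hatch open and the narrow box shut, grip and lift nothing, and leave the other things on the bench where they are.

Things in the scene. Friction and masses are not known exactly. Their poses are not given: they have to be found in the camera images.
- breaker_box: wider grey box, fixed: 150 (x) x 140 (y) x 60 mm high to its open rim, 12 mm fixing tabs at the foot of its sides; closed by the square hatch, whose top is then 74 mm above the bench. Origin at the centre of its underside, z up, x from the hatch's ribbed free edge towards its hinge (at x = +75 mm, 68 mm high, along y)
- hatch (a joint): square grey hatch, 150 x 140 x 6 mm, in rad: 0 shut and latched (8 mm gap above the rim), negative while pressed below that (stop at -0.054, 7 mm down at the ribs), +1.75 fully open: upright, leaning 10 degrees back beyond the hinge, its edge 220 mm above the bench. A damped spring opens it in about 2 s once unlatched and keeps it open; it follows a finger that stays on it
- hatch_pad (a point): where to press: on the top face at the middle of the three black ribs of the square hatch, 20 mm from its free edge, 130 mm from the hinge; moves with the hatch. Push-push latch: pressed about 5 mm down or more here (3 to 6 N), then let go, the hatch is freed; pressed less, it stays latched; pushing the open hatch shut again latches it
- hatch_pin (a joint): hidden follower of that latch, slides along the hinge, in m: 0 latched or free, up to +0.007 while the hatch is being released, below -0.004 only when the open hatch is pushed shut again for a second press
- reset_top (a point): centre of the top face of the round grey reset button (22 mm across) in the wider box, on a black block; 54 mm above the bench while tripped, at x = -5 mm, y = +34 mm in the box's frame; the hatch covers it until open; the box is free above it, the open hatch stands 80 mm or more behind it
- reset_button (a joint): travel of the reset button in m: 0 tripped (standing out), +0.007 fully home (down); it needs about 3 to 5 N and stays where it is left
- spare_box: narrower grey box beside it, alike but 85 mm wide (y), with the same kind of hatch and latch; origin and axes alike. Not to be opened; either box may be on the left
- spare_hatch (a joint): narrow hatch of the other box, rad: 0 shut and latched, positive opening
- bar_clamp: steel F-clamp with a wooden handle, 345 mm long overall, 26 mm high, lying flat; origin under the middle of its bar; loose, not to be disturbed
- glue_bottle: small white bottle, 52 mm across, 100 mm high, standing; origin at the centre of its foot; loose, not to be disturbed
- sanding_block: cork sanding block 100 x 55 x 32 mm, lying; origin at the centre of its underside; loose, not to be disturbed
- screwdriver: wooden-handled screwdriver, 200 mm, lying along its x axis; origin under its middle; loose, not to be disturbed
- offcut: wood offcut 110 x 45 x 22 mm, lying; origin at the centre of its underside; loose, not to be disturbed
- hammer: hammer, 260 mm, lying along its x axis, head at +x; origin under the middle of its length; loose, not to be disturbed
- pencil_cup: steel cup, 70 mm across, 90 mm high, standing; origin at the centre of its foot; loose, not to be disturbed

How it is judged (in metres and radians):
On the way, in this order (a step that is already met when the one before it is completed fails the run):
1. the square hatch is pressed down past its catch (value of joint hatch below -0.022 rad), for 0.02 s.
2. let go, it springs open and stands fully open with nothing touching it (value of joint hatch above 1.6 rad and contact force between hatch and anything else below 0.3 N), for 0.4 s.
3. the reset button is pressed fully home (value of joint reset_button above 0.0055 m), for 0.1 s.
At the end, for the whole second after the job is handed in: the square hatch stands at rest fully open (over 1.6 rad), the reset button is home (over 5.5 of 7 mm), the narrow hatch is shut and latched (within 0.02 rad), and every loose thing is within 30 mm of where it was (value of joint hatch above 1.6 rad and velocity of joint hatch between -0.05 and 0.05 rad/s and value of joint reset_button above 0.0055 m and value of joint spare_hatch between -0.02 and 0.02 rad and distance of each of bar_clamp, glue_bottle, sanding_block, screwdriver, offcut, hammer, pencil_cup from where it was at the start of the episode below 0.03 m); the robot touches nothing.
It fails at once if the square hatch is pressed shut a second time (value of joint hatch_pin below -0.004 m).
It fails at once if the narrow box's hatch pops open (value of joint spare_hatch above 0.1 rad).
It fails at once if a bystander is shifted, lifted or carried by more than 30 mm (distance of any of bar_clamp, glue_bottle, sanding_block, screwdriver, offcut, hammer, pencil_cup from where it was at the start of the episode above 0.03 m).
It also fails if it takes over 38 s, if anything falls off the work surface, if the arm or the gripper's body presses on something with over 40 N, if the wrist force passes 120 N, or if a joint passes its speed limit or range.

## Robot

A 6-joint arm with a two-finger parallel gripper is mounted at the origin on the work surface. World frame = base frame: x ahead of the robot, y to its left, z up, the work surface at z = 0. Lengths are in m, angles in degrees, forces in N, time in s.
With the tool pointing down it reaches from about 0.4 to 0.825 m from the base axis. Payload 7 kg.
Tool frame: the origin (TCP) lies at the very end of the fingers, on their centre line; the grasp point (between the pads) lies 19 mm behind it; x points along the fingers, z is the direction in which the jaws open and shut, and the axes are right-handed (so a half turn about x gives the same grasp; the last joint's range is limited). The gripper opens to 88 mm and grips with 3 to 60 N. Pads are 19 mm wide; open, the fingers measure 130 mm over their backs; the gripper's body (78 mm by 193 mm) begins 47 mm behind the grasp point.
Start: joints at [85.778, 20.546, 0.682, 0, -70.136, -16.507], TCP at [0.239, 0.631, 0.227] pointing down, gripper open.
Joint ranges: [-176.03, 176.03], [-82.01, 121.73], [-58.28, 71.71], [-173.87, 95.51], [-174.79, -0.11], [-173.66, 173.66]. Speed limits (degrees/s): [136.94, 136.94, 172.46, 180, 180, 180].

## Interface

Orientations are given as [roll, pitch, yaw] about the fixed x, y, z axes, in that order (R = Rz(yaw) Ry(pitch) Rx(roll)).
In Python, from plant import * gives the robot as it stands.
- The arm moves only by the tool arm_command, never from a script. Its argument "commands" is one flat list of numbers, 5 for each row, row after row: the shift along the tool's x, y, z in mm, then the turn about the tool's x in degrees, then the opening in per cent of the stroke, from 0 (shut) to 100 (fully open). A call has 1 to 5 rows; each row shifts and turns the pose as measured when the row begins, along the tool's axes as they then stand; what a row does not reach is not made up. A row lasts 1/8 s, in which the tool goes at most 62.5 mm and 10.7 degrees, less where a joint would pass 70% of its speed; a pose out of reach is approached as far as the arm can. A call is refused whole if a number of a shift passes 62.5 or a number of a turn 10.7, either way. A call with a gripper value outside its range is refused whole. The fingers move at their own pace and stop on an object; the grip force is fixed at half the most. Time passes only in rows, so rows that do not move let the fingers close. It gives the time, the measured TCP pose, the force and the opening at its end, in the units of the state.
- get_obs(): the state, without advancing time (a new reading comes with each control period).
- snapshot(name): name is "side" or "top"; returns a dict with "frame" (480x640x3 uint8, blue, green, red), "fov_y" (degrees; the focal length in pixels is half the picture's height over the tangent of half this angle, whatever the lens; pixels are square), "cx", "cy" (the principal point, pixels), "dist" ([k1, k2, p1, p2, k3] as OpenCV has them; the pictures are not rectified), "world_to_cam" (4x4, takes a point from world to camera coordinates). Camera axes: x right, y up, looking along -z (the intrinsics and any distortion apply to the point x, -y, -z); pixel columns grow to the right and rows downward; lengths in m; the calibration is good to about 2 mm. A picture is of the moment at which its call begins. There is no depth.
- close_job(): hands the job in, once; it reports no verdict.
The state is a dict: "clock": time; "joint_pos": joint angles; "qvel": joint speeds; "tau": joint torques, N m; "tool_pos": TCP position; "orientation": TCP orientation; "force": force on the tool from outside, world axes, zero at the start; "moment": the same for the moment, N m; "opening": finger opening in m.
Only numpy, scipy, OpenCV 4.12 (cv2) and the standard library are available. Lean on these libraries where they do the work, as an engineer would, in place of code of your own. Each camera call takes 0.05 s, during which the arm holds its last target. There are 200 camera calls.

## Working session

There is one attempt and no reset: what is moved stays moved. The work goes in short steps, Python scripts to look and compute and a tool call to move; the robot and the scene stay as the last step left them, time stands still between calls to the robot, and variables do not carry over. Pictures are saved under pics/ and viewed, about 8 in all and at most 12, crops included, and the job is handed in when it is done.

Besides the shell and the picture viewer there is one more tool, called as name(argument=value, ...) on one line, values as JSON. arm_command: Moves the arm, as the interface text tells. Its arguments: {"type":"object","properties":{"commands":{"type":"array"}},"required":["commands"]}

```bash
mkdir -p pics; cat > h.py <<'E'
from plant import *
import numpy as np, cv2
def K(s):
    f=240/np.tan(np.radians(s["fov_y"]/2)); return np.array([[f,0,s["cx"]],[0,f,s["cy"]],[0,0,1]])
def take(n,fn):
    s=snapshot(n); cv2.imwrite("pics/"+fn+".png",s["frame"]); np.save("pics/"+fn+".npy",s,allow_pickle=True); return s
def load(fn): return np.load("pics/"+fn+".npy",allow_pickle=True).item()
F=np.diag([1,-1,-1])
def ray(s,uv):
    p=cv2.undistortPoints(np.array([[uv]],float),K(s),np.array(s["dist"],float))[0,0]
    M=np.array(s["world_to_cam"]); R,t=M[:3,:3],M[:3,3]
    return -R.T@t, R.T@F@np.array([p[0],p[1],1])
def atz(s,uv,z):
    o,d=ray(s,uv); return o+d*(z-o[2])/d[2]
def proj(s,P):
    M=np.array(s["world_to_cam"]); P=np.atleast_2d(P).astype(float)
    C=(P@M[:3,:3].T+M[:3,3])@F
    return cv2.projectPoints(C,np.zeros(3),np.zeros(3),K(s),np.array(s["dist"],float))[0][:,0]
E
python3 - <<'E'
from h import *
for n in("side","top"): 
    s=take(n,n+"0"); print(n,s["fov_y"],s["dist"],ray(s,(320,240)))
print(get_obs())
E
```

```text
side 55.320194446352644 [-0.07691388  0.          0.          0.          0.        ] (array([-0.16054321, -0.71723737,  0.77718352]), array([ 0.58542853,  0.60814156, -0.53683622]))
top 54.77030557409523 [-0.11152641  0.          0.          0.          0.        ] (array([0.43926917, 0.02110603, 1.06181801]), array([ 0.12288257,  0.00772838, -0.99240753]))
{'clock': 0.1, 'joint_pos': array([ 8.57761611e+01,  2.05879669e+01,  6.38742771e-01, -1.82167172e-02,
       -7.01356812e+01, -1.65058887e+01]), 'qvel': array([ 0.10144961,  0.03606028,  0.06349947,  0.02696212, -0.03584906,
       -0.07128361]), 'tau': array([-2.21846560e-03, -5.84167349e+01,  2.93753010e+01,  7.01553270e+00,
        1.01927086e-02, -5.61882530e-05]), 'tool_pos': array([0.23880151, 0.63087553, 0.22570556]), 'orientation': array([   5.10359729,   89.91338424, -105.63233294]), 'force': array([-0.76021351, -0.06778079, -0.84557835]), 'moment': array([-0.05211239, -0.01148326, -0.00236579]), 'opening': 0.08762205307553018}
```

View pics/top0.png

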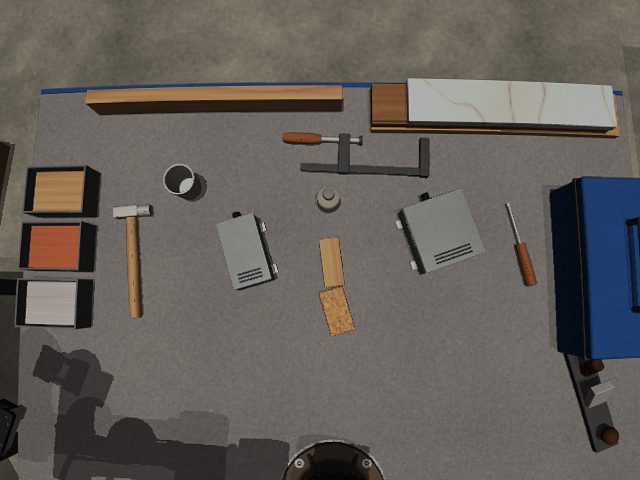

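View pics/side0.png

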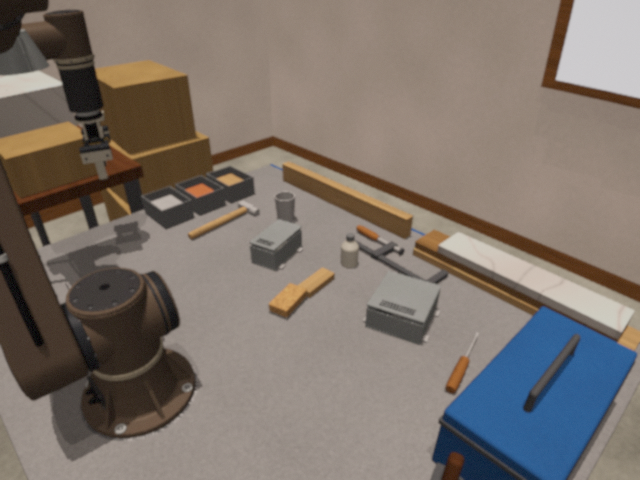

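The wide box is at about (442,231) in the top view, with ribs near (453,253) and its hinge on the far side. The narrow box is at (246,250). I'll enlarge the wide box.

```bash
python3 - <<'E'
from h import *
im=cv2.imread("pics/top0.png")[175:290,385:500]
cv2.imwrite("pics/c1.png",cv2.resize(im,None,fx=5,fy=5,interpolation=cv2.INTER_CUBIC))
E
```

```text
(no output)
```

View pics/c1.png

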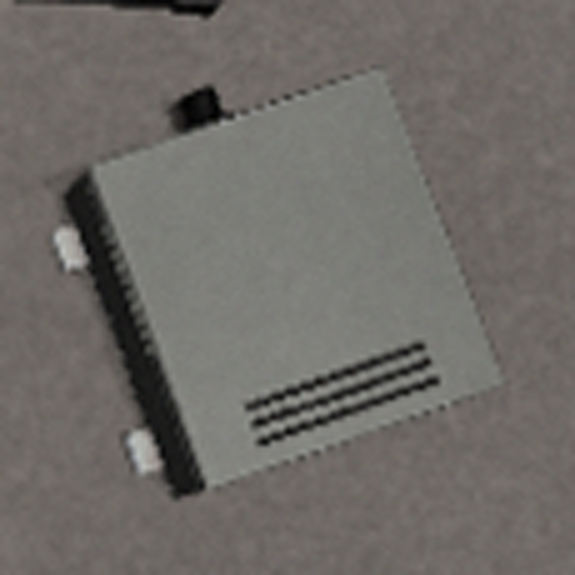

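The crop shows the hatch corners at (92,165), (382,70), (500,380) and (205,490), with the rib centre at (342,393).

```bash
cat >> h.py <<'E'
def topbox():
    s=load("top0"); q=lambda u,v:atz(s,(385+(u+.5)/5-.5,175+(v+.5)/5-.5),.074)
    return [q(*p) for p in((92,165),(382,70),(500,380),(205,490),(342,393))]
E
python3 - <<'E'
from h import *
from scipy.optimize import least_squares
P=np.array(topbox());print(P.round(4))
for i in range(4): print(np.linalg.norm(P[i]-P[(i+1)%4]).round(4))
# box frame: far-left = (+75,+70)
m=np.array([[.075,.07],[.075,-.07],[-.075,-.07],[-.075,.07],[-.055,0]])
def T(p,m): c,s=np.cos(p[2]),np.sin(p[2]); return p[:2]+m@np.array([[c,s],[-s,c]])
r=least_squares(lambda p:(T(p,m)-P[:,:2]).ravel(),[.6,-.2,0])
print(r.x,np.degrees(r.x[2]),r.fun.round(4))
b=r.x
for n,l in(("pad",[-.055,0]),("reset",[-.005,.034]),("hinge",[.075,0])): w=T(b,np.array(l));print(n,w,np.hypot(*w))
s0=load("side0"); w=np.c_[T(b,m),np.full(5,.074)]; print(proj(s0,w).round(1))
im=cv2.imread("pics/side0.png")
for p in proj(s0,w): cv2.drawMarker(im,tuple(int(round((a-o)*6)) if 0 else int(round(a)) for a,o in zip(p,(0,0))),(0,0,255),0,3)
cv2.imwrite("pics/c2.png",cv2.resize(im[255:355,350:460],None,fx=5,fy=5,interpolation=0))
o=get_obs();from scipy.spatial.transform import Rotation as Ro
print(Ro.from_euler('xyz',o['orientation'],degrees=True).as_matrix().round(3))
E
```

```text
[[ 0.633  -0.1515  0.074 ]
 [ 0.6765 -0.2814  0.074 ]
 [ 0.5393 -0.3286  0.074 ]
 [ 0.4918 -0.1976  0.074 ]
 [ 0.5336 -0.2584  0.074 ]]
0.137
0.1451
0.1394
0.1486
[ 0.58523496 -0.23993059  0.32978728] 18.895419522941467 [ 0.0005  0.0021  0.0024 -0.0005 -0.0023 -0.0019 -0.0002 -0.0004 -0.0004
  0.0007]
pad [ 0.53319884 -0.25774189] 0.5922262103222422
reset [ 0.56949378 -0.20938202] 0.6067651909625257
hinge [ 0.6561933  -0.21564246] 0.690717974317753
[[388.5 270.1]
 [441.2 285.2]
 [423.9 321.8]
 [366.5 303.6]
 [397.5 307.4]]
[[-0.     0.935 -0.354]
 [-0.001 -0.354 -0.935]
 [-1.     0.     0.002]]
```

View pics/c2.png

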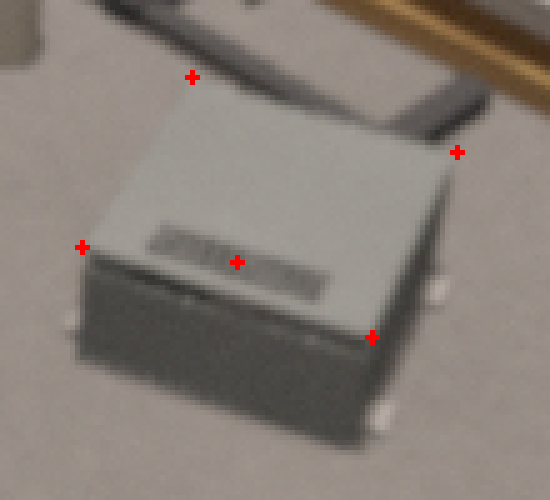

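The fit agrees between the two views to 2–3 mm. The pad is at (0.533,-0.258) and the reset button at (0.569,-0.209). The gripper's long axis has to lie along the box's y, which means turning +140° about tool x on the way.

```bash
cat >> h.py <<'E'
from scipy.spatial.transform import Rotation as Ro
B=np.array([.5852,-.2399]);A=np.radians(18.9)
def bx(x,y,z): c,s=np.cos(A),np.sin(A); return np.array([B[0]+c*x-s*y,B[1]+s*x+c*y,z])
def rows(targets,turns,n=None):
    """world targets & turns -> tool rows, simulated from measured pose"""
    o=get_obs(); p=o["tool_pos"]; R=Ro.from_euler('xyz',o["orientation"],degrees=True)
    print("t",round(o["clock"],2),p.round(4),o["orientation"].round(1),"q",o["joint_pos"].round(1),"F",o["force"].round(1),o["opening"])
    z=R.as_matrix()[:,2]; print("jaw az",np.degrees(np.arctan2(z[1],z[0])).round(1))
    for t,a in zip(targets,turns):
        print(R.inv().apply(np.array(t)-p).__mul__(1000).round(0),round(a,1))
        p=np.array(t); R=R*Ro.from_euler('x',a,degrees=True)
def arc(end,n):
    p=get_obs()["tool_pos"]; e=np.array(end)
    a0,a1=np.arctan2(p[1],p[0]),np.arctan2(e[1],e[0]); r0,r1=np.hypot(*p[:2]),np.hypot(*e[:2])
    return [[*(r*np.array([np.cos(a),np.sin(a)])),z] for a,r,z in zip(*[np.linspace(u,v,n+1)[1:] for u,v in((a0,a1),(r0,r1),(p[2],e[2]))])]
E
python3 -c "
from h import *
rows(arc(bx(-.055,0,.18),20),[7]*20)"
```

```text
t 0.1 [0.2388 0.6309 0.2257] [   5.1   89.9 -105.6] q [ 85.8  20.6   0.6  -0.  -70.1 -16.5] F [-0.8 -0.1 -0.8] 0.08762205307553018
jaw az -110.7
[ 2. 56.  6.] 7
[ 2. 55.  4.] 7
[ 2. 55.  2.] 7
[ 2. 55. -0.] 7
[ 2. 55. -2.] 7
[ 2. 54. -4.] 7
[ 2. 54. -6.] 7
[ 2. 53. -8.] 7
[  2.  52. -10.] 7
[  2.  51. -12.] 7
[  2.  51. -14.] 7
[  2.  50. -16.] 7
[  2.  49. -18.] 7
[  2.  48. -20.] 7
[  2.  47. -21.] 7
[  2.  45. -23.] 7
[  2.  44. -24.] 7
[  2.  43. -26.] 7
[  2.  42. -27.] 7
[  2.  40. -29.] 7
```

arm_command(commands=[2,56,6,7,0,2,55,4,7,0,2,55,2,7,0,2,55,0,7,0,2,55,-2,7,0])

```text
clock: 0.72
tool_pos: [0.4602, 0.4634, 0.2124]
orientation: [31.8, 89.7, -114.6]
force: [1.1, -0.0, 0.5]
opening: 0.0433
```

```bash
python3 -c "
from h import *
rows(arc(bx(-.055,0,.18),15),[7]*15)"
```

```text
t 0.72 [0.4602 0.4634 0.2124] [  31.8   89.7 -114.6] q [ 62.3  19.2  -3.2   0.  -67.9 -28.7] F [ 1.1 -0.   0.5] 0.04325805467531184
jaw az -146.4
[ 2. 54. -5.] 7
[ 2. 53. -7.] 7
[ 2. 53. -9.] 7
[  2.  52. -11.] 7
[  2.  51. -13.] 7
[  2.  50. -15.] 7
[  2.  49. -16.] 7
[  2.  48. -18.] 7
[  2.  47. -20.] 7
[  2.  46. -22.] 7
[  2.  45. -23.] 7
[  2.  44. -25.] 7
[  2.  42. -26.] 7
[  2.  41. -28.] 7
[  2.  40. -29.] 7
```

arm_command(commands=[2,54,-5,7,0,2,53,-7,7,0,2,53,-9,7,0,2,52,-11,7,0,2,51,-13,7,0])

```text
clock: 1.35
tool_pos: [0.5921, 0.2228, 0.2003]
orientation: [58.1, 89.4, -124.5]
force: [0.6, -0.5, -0.2]
opening: 0.0004
```

arm_command(commands=[2,50,-15,7,0,2,49,-16,7,0,2,48,-18,7,0,2,47,-20,7,0,2,46,-22,7,0])

```text
clock: 1.98
tool_pos: [0.6085, -0.0409, 0.1896]
orientation: [84.3, 89.2, -134.6]
force: [0.9, -0.5, 0.7]
opening: 0.0005
```

```bash
python3 -c "
from h import *
rows(arc(bx(-.055,0,.13),5),[7]*5)"
```

```text
t 1.98 [ 0.6085 -0.0409  0.1896] [  84.3   89.2 -134.6] q [ 14.7  16.3 -10.7   0.4 -63.7 -53.8] F [ 0.9 -0.5  0.7] 0.00046481385672328277
jaw az 141.1
[ 12.  41. -22.] 7
[ 12.  40. -24.] 7
[ 12.  38. -26.] 7
[ 12.  37. -27.] 7
[ 12.  35. -29.] 7
```

arm_command(commands=[12,41,-22,6.5,0,12,40,-24,6.5,0,12,38,-26,6.5,0,12,37,-27,6.5,0,12,35,-29,6,0])

```text
clock: 2.6
tool_pos: [0.5326, -0.2667, 0.1297]
orientation: [113.7, 89.2, -138.3]
force: [0.6, -0.9, -0.2]
opening: 0.0002
```

```bash
python3 -c "
from h import *
rows([bx(-.055,0,.09)],[0])
for n in ('top','side'): take(n,n+'1')
a=cv2.imread('pics/top1.png')[155:295,370:510];b=cv2.imread('pics/side1.png')[200:340,330:470]
cv2.imwrite('pics/c3.png',cv2.resize(np.hstack([a,b]),(800,400),interpolation=2))"
```

```text
t 2.6 [ 0.5326 -0.2667  0.1297] [ 113.7   89.2 -138.3] q [ -7.4  17.9 -17.1   0.7 -55.6 -65. ] F [ 0.6 -0.9 -0.2] 0.00019336436095486633
jaw az 108.0
[40. -4.  9.] 0
```

View pics/c3.png

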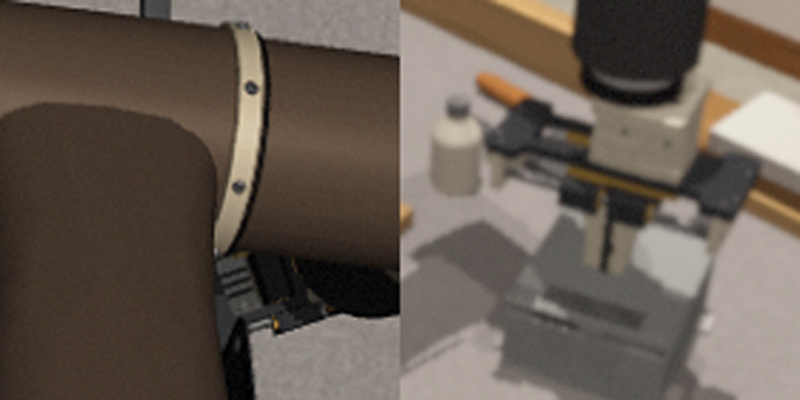

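The side view shows the shut fingers just above the hatch at about (605,250) in the crop, with the jaws along the box's y. Descending now.

arm_command(commands=[40,-4,9,0,0,5,0,0,0,0,0,0,0,0,0])

```text
clock: 3.08
tool_pos: [0.5313, -0.2595, 0.0836]
orientation: [107.7, 89.1, -144.5]
force: [0.8, 0.2, 0.6]
opening: 0.0003
```

```bash
python3 -c "
from h import *
rows([bx(-.055,0,.0675),bx(-.055,0,.12),bx(-.115,0,.17),bx(-.165,0,.2)],[0]*4)"
```

```text
t 3.08 [ 0.5313 -0.2595  0.0836] [ 107.7   89.1 -144.5] q [ -6.7  20.4 -20.4   0.8 -49.8 -66. ] F [0.8 0.2 0.6] 0.00028344359307326875
jaw az 107.8
[16. -3.  1.] 0
[-52.   1.  -0.] 0
[-49.  61.  -1.] 0
[-29.  50.  -1.] 0
```

arm_command(commands=[9,-2,1,0,0,5,0,0,0,0,2,0,0,0,0])

```text
clock: 3.45
tool_pos: [0.5343, -0.2579, 0.0695]
orientation: [117.6, 89.2, -134.5]
force: [-2.0, 0.2, 2.1]
opening: 0.0007
```

arm_command(commands=[2,0,0,0,0,1,0,0,0,0])

```text
clock: 3.7
tool_pos: [0.5343, -0.258, 0.0676]
orientation: [120.1, 89.2, -132.0]
force: [-4.2, 2.5, 13.2]
opening: 0.0006
```

13 N is well above the latch's 3–6 N, so the hatch is at its stop. Withdrawing fast, up and back.

arm_command(commands=[-55,15,0,0,0,-45,60,0,0,0,-20,50,0,0,0,0,20,0,0,0,0,0,0,0,0])

```text
clock: 4.32
tool_pos: [0.4057, -0.3, 0.1856]
orientation: [133.8, 89.2, -118.2]
force: [0.5, -0.3, -0.1]
opening: 0.0005
```

arm_command(commands=[0,0,0,0,0,0,0,0,0,0,0,0,0,0,0,0,0,0,0,0,0,0,0,0,0])

```text
clock: 4.95
tool_pos: [0.4079, -0.2992, 0.1829]
orientation: [119.7, 89.2, -132.2]
force: [0.8, 0.0, 0.5]
opening: 0.0003
```

arm_command(commands=[0,0,0,0,0,0,0,0,0,0,0,0,0,0,0,0,0,0,0,0,0,0,0,0,0])

```text
clock: 5.58
tool_pos: [0.4079, -0.2991, 0.183]
orientation: [120.1, 89.2, -131.8]
force: [-0.1, 0.2, -0.3]
opening: 0.0001
```

arm_command(commands=[0,0,0,0,0,0,0,0,0,0,0,0,0,0,0,0,0,0,0,0,0,0,0,0,0])

```text
clock: 6.2
tool_pos: [0.4079, -0.2991, 0.1831]
orientation: [120.6, 89.2, -131.3]
force: [0.2, 0.5, -0.5]
opening: 0.0008
```

arm_command(commands=[0,0,0,0,0,0,0,0,0,0,0,0,0,0,0,0,0,0,0,0,0,0,0,0,0])

```text
clock: 6.82
tool_pos: [0.4079, -0.2992, 0.1831]
orientation: [120.6, 89.2, -131.2]
force: [1.2, 0.7, 0.0]
opening: 0.0004
```

```bash
python3 -c "
from h import *
rows([bx(-.005,.034,.17),bx(-.005,.034,.08)],[0]*2)
for n in ('top','side'): take(n,n+'2')
a=cv2.imread('pics/top2.png')[155:295,370:510];b=cv2.imread('pics/side2.png')[200:340,330:470]
cv2.imwrite('pics/c4.png',cv2.resize(np.hstack([a,b]),(800,400),interpolation=2))"
```

```text
t 6.83 [ 0.4079 -0.2992  0.1831] [ 120.6   89.2 -131.2] q [-13.4   6.6 -24.3   0.9 -59.5 -58.9] F [1.2 0.7 0. ] 0.0003567137554538497
jaw az 108.1
[  11. -182.   35.] 0
[90. -1.  1.] 0
```

View pics/c4.png

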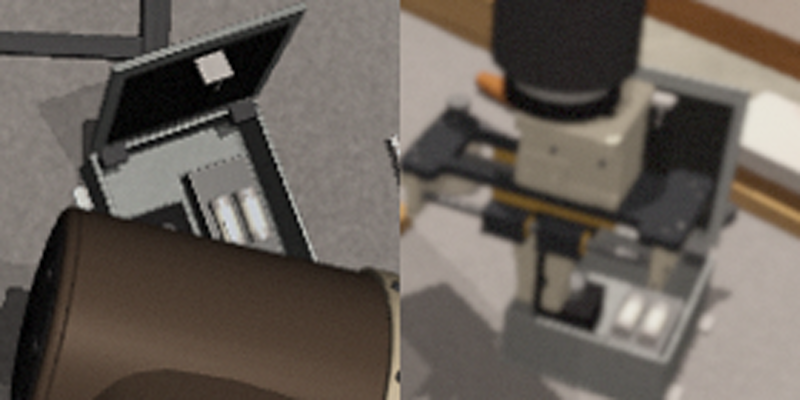

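The hatch stands open: upright in both views, with the fuses and the button block visible. I'll move above the button and look at the whole arm for clearance.

arm_command(commands=[0,-45,9,0,0,0,-45,9,0,0,4,-45,9,0,0,4,-44,8,0,0,0,0,0,0,0])

```text
clock: 7.55
tool_pos: [0.5718, -0.2081, 0.1725]
orientation: [125.4, 89.2, -126.6]
force: [-0.0, 0.1, -0.5]
opening: 0.0004
```

```bash
python3 -c "
from h import *
print(proj(load('top2'),bx(-.005,.034,.054)))
rows([bx(-.005,.034,.17),bx(-.005,.034,.08)],[0]*2)
take('side','side3')"
```

```text
[[428.09327834 237.83700736]]
t 7.55 [ 0.5718 -0.2081  0.1725] [ 125.4   89.2 -126.6] q [ -1.2  16.8 -12.5   0.8 -61.2 -71.2] F [-0.   0.1 -0.5] 0.00041549548967355837
jaw az 108.0
[ 3.  3. -0.] 0
[90. -1.  1.] 0
```

View pics/side3.png

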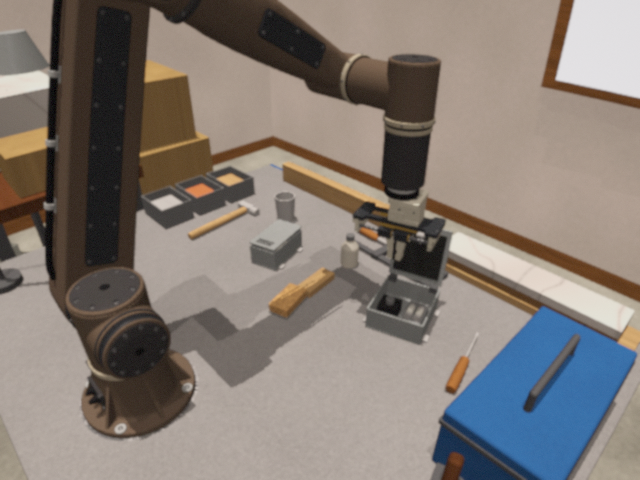

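The arm is clear of the hatch. The part of the button visible in the top view matches the predicted pixel (428,238). Descending.

arm_command(commands=[55,3,0,0,0,45,0,0,0,0,5,0,0,0,0,0,0,0,0,0])

```text
clock: 8.1
tool_pos: [0.5666, -0.2125, 0.0687]
orientation: [139.4, 89.2, -112.7]
force: [0.5, -0.0, 0.9]
opening: 0.0005
```

```bash
python3 -c "
from h import *
rows([bx(-.005,.034,.047)],[0])"
```

```text
t 8.1 [ 0.5666 -0.2125  0.0687] [ 139.4   89.2 -112.7] q [ -1.6  22.3 -19.8   1.  -48.1 -71.1] F [ 0.5 -0.   0.9] 0.0004804703658526514
jaw az 107.9
[22. -4.  2.] 0
```

arm_command(commands=[8,-4,2,0,0,7,0,0,0,0,3,0,0,0,0,3,0,0,0,0])

```text
clock: 8.6
tool_pos: [0.5726, -0.2098, 0.0513]
orientation: [170.4, 89.2, -81.7]
force: [-1.4, 0.6, 3.3]
opening: 0.0003
```

arm_command(commands=[3,0,0,0,0,2,0,0,0,0])

```text
clock: 8.85
tool_pos: [0.5726, -0.2099, 0.047]
orientation: [171.3, 89.2, -80.7]
force: [-6.3, 5.2, 18.7]
opening: 0.0004
```

Force jumps to 19 N at z = 47 mm, exactly the home height. I'll hold briefly, then lift straight up and back.

arm_command(commands=[0,0,0,0,0,-45,0,0,0,0,-60,10,0,0,0,-30,60,0,0,0,0,60,0,0,0])

```text
clock: 9.48
tool_pos: [0.4536, -0.2472, 0.1827]
orientation: [165.0, 89.1, -86.8]
force: [-0.0, -0.5, -0.4]
opening: 0.0007
```

arm_command(commands=[-20,55,0,0,0,0,20,-60,0,0,0,0,-60,0,0,0,0,-40,0,0,0,0,0,0,0])

```text
clock: 10.1
tool_pos: [0.4283, -0.4274, 0.2097]
orientation: [-169.2, 88.8, -61.1]
force: [-0.2, 0.7, -0.7]
opening: 0.0001
```

```bash
python3 -c "
from h import *
rows([],[])
for n in ('top','side'): s=take(n,n+'4'); print(proj(s,[bx(-.005,.034,.047),bx(-.005,.034,.054)]))
a=cv2.imread('pics/top4.png')[155:295,370:510];b=cv2.imread('pics/side4.png')[215:355,330:470]
cv2.imwrite('pics/c5.png',cv2.resize(np.hstack([a,b]),(800,400),interpolation=2))"
```

```text
t 10.1 [ 0.4283 -0.4274  0.2097] [-169.2   88.8  -61.1] q [-26.   14.  -11.2   0.8 -63.9 -46.2] F [-0.2  0.7 -0.7] 0.00011376453627361035
jaw az 108.1
[[427.3907841  238.23910765]
 [428.09327834 237.83700736]]
[[390.06607374 299.80588618]
 [390.31336812 297.6243086 ]]
```

View pics/c5.png

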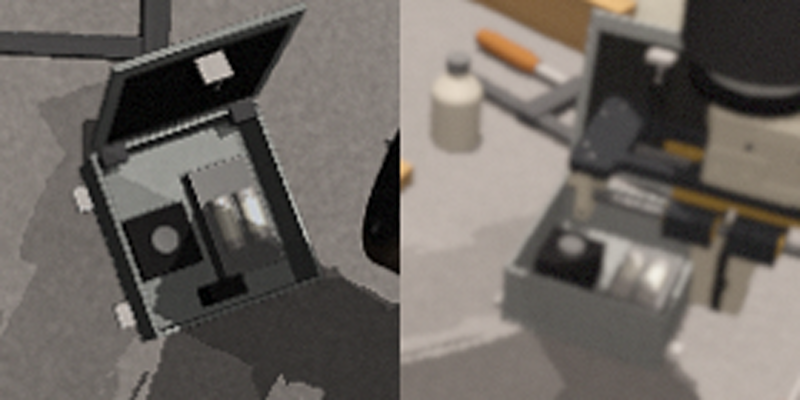

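View pics/top4.png

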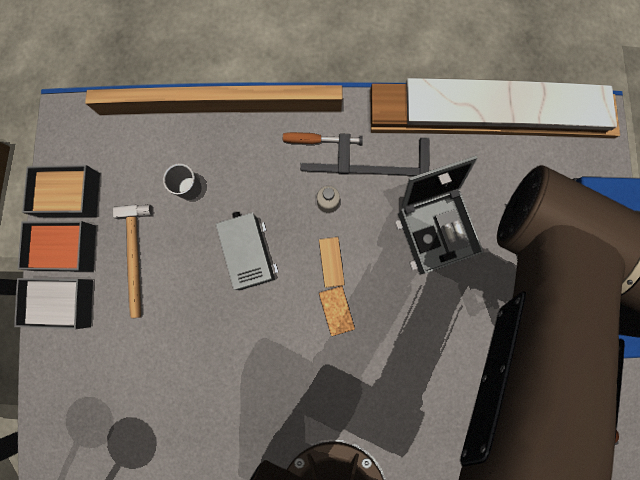

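The hatch is upright, and the button sits flush at (166,238) in the crop. The narrow box is shut, and everything visible on the bench is where it was. The arm hides the screwdriver, but the tool never came lower than 0.18 m near it. Handing in.

```bash
python3 -c "
from h import *
print(close_job())"
```

```text
the job is handed in; nothing more can be done
None
```

The breaker is reset: I opened the square hatch with one press, pushed the reset button home and handed the job in at about 10 s of the 38 s allowed. The hand-in gives no verdict, so the points below are my own checks.

- **Hatch:** one press at the ribs reached the stop, with about 13 N at 67.6 mm. I drew back up and towards the robot, and pictures from both cameras then showed it standing upright and clear. It was still upright in the last pictures.
- **Reset button:** the fingertip met the button a little above 51 mm and pressed it until the force rose to 19 N at 47.0 mm, which is its fully home height. In the last pictures it looks flush with its block.
- **Everything else:** the last top view shows the narrow box shut and the clamp, bottle, sanding block, offcut, hammer and cup where they were.
- **Robot:** it stands clear of everything, with wrist force readings under 1 N.

**Not confirmed:** the arm hid the screwdriver in the last top view, so I did not see its final position. The tool stayed above 0.18 m on that side and never went near it. No check disagreed beyond the 2–3 mm difference between the two cameras.

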